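Grade the mixed sample tubes by length

ROBOT

A 6-joint arm with a two-finger parallel gripper is mounted at the origin on the work surface. World frame = base frame: x ahead of the robot, y to its left, z up, the work surface at z = 0. Lengths are in m, angles in degrees, forces in N, time in s.
With the tool pointing down it reaches from about 0.325 to 0.9 m from the base axis. Payload 6.1 kg.
Tool frame: the origin (TCP) lies midway between the tips of the shut fingers; the grasp point (between the pads) lies 19 mm behind it (manip.grip_point_offset is the distance from the TCP to the grasp point, in m); z points along the fingers, y is the line along which they close (so a half turn about z gives the same grasp; the last joint's range is limited). The gripper opens to 85 mm and grips with 20 to 120 N. Pads are 22 mm wide; open, the fingers measure 114 mm over their backs; the gripper's body (76 mm by 85 mm) begins 54 mm behind the grasp point. The pads swing forward as they close: fully open they stand 13 mm farther back than shut.
Start: joints at [-75.636, 12.628, 87.462, -0, 79.91, -7.225], TCP at [0.23, -0.581, 0.231] pointing down, gripper open.
Joint ranges: [-170.65, 170.65], [-52.31, 119.04], [5.05, 147.46], [-71.25, 251.25], [11.57, 151.72], [-153.62, 153.62]. Speed limits (degrees/s): [147.25, 147.25, 172.46, 180, 180, 180].

INTERFACE

Orientations are given as a 3x3 rotation matrix whose columns are the frame's x, y, z axes.
In Python, from cell import manip gives the robot as it stands.
- The arm moves only by the tool carry_out, never from a script. Its argument "rows" is one flat list of numbers, 4 for each row, row after row: the shift along the tool's x, y, z in m, then the turn about the tool's z in rad. In form: [x, y, z, roll, x, y, z, roll, ...]. A call has 1 to 8 rows; each row is the pose to reach, as a shift and turn from the pose commanded when the call began, along the tool's axes at that moment; what a row does not reach only later rows make up. A row lasts 1/8 s, in which the tool goes at most 62.5 mm and 10.7 degrees, less where a joint would pass 70% of its speed; a pose out of reach is approached as far as the arm can. A call with a gripper value outside its range is refused whole. "gripper" is the opening, from -1 (shut) to 1 (fully open), so that 0 is half open, set as the call begins (left out, the last holds). The fingers move at their own pace and stop on an object; "squeeze" is the grip in N (left out, the last holds). Time passes only in rows, so rows that repeat a pose let the fingers close. It gives the time, the measured TCP pose, the force, the opening and the grip force at its end, in the units of the state.
- manip.read_state(): the state, without advancing time (a new reading comes with each control period).
- manip.grab_frame(name): name is "scene" or "top"; returns the picture (420x560x3 uint8, blue, green, red); there is no depth.
- manip.camera_info(name): a dict with "fovy" (degrees; the focal length in pixels is half the picture's height over the tangent of half this angle, whatever the lens; pixels are square), "cx", "cy" (the principal point, pixels), "k1" (the pictures are not rectified: a ray, as slopes to the right and down, at radius r is drawn at 1 + k1 r^2 times it, then the intrinsics apply), "eye" and "rotation" of the camera in the world. Camera axes: x right, y down, z forward; pixel columns grow to the right and rows downward; lengths in m; the calibration is good to about 2 mm. A picture is of the moment at which its call begins. camera_info takes no time and is no camera call.
- manip.finish_job(): hands the job in; it is judged then, once.
The state is a dict: "time_s": time; "joint_pos": joint angles; "dq": joint speeds; "tau": joint torques, N m; "position": TCP position; "eef_rot": TCP orientation; "force": force on the tool from outside, world axes, zero at the start; "torque": the same for the moment, N m; "opening": finger opening in m; "grip_force": force on a finger pad.
Only numpy, scipy, OpenCV 4.12 (cv2) and the standard library are available. Lean on these libraries where they do the work, as an engineer would, in place of code of your own. Each camera call takes 0.05 s, during which the arm holds its last target. There are 200 camera calls.

TASK

Slide the tray of mixed sample tubes forward on its landing and press it squarely home against the kerb of the sorter. Then, with the front of the tray staying down at the kerb, tip it by raising its back so that all the tubes roll out over the board and every tube ends in the lane of its length, and lay the empty tray flat again on the landing at the kerb and let go of it. Do not disturb the slide rack, the jar or the wipe box.

Things in the scene. Friction and masses are not known exactly. Their poses are not given: they have to be found in the camera images.
- sorter: the fixed tube sorter. Origin on the bench (z=0) below the rear face of its kerb, midway across; +x: the way the tubes roll, +y: left of that, z up. Behind the kerb (x -360 to 0 mm, y -100 to 100) is a flat wooden landing 150 mm above the bench, on which the tray slides; beyond it the sloping board (to x = 204, 140 mm wide between side walls 158 mm high) over three open-topped lanes that end at x = 331.
- kerb (a point): foot of the kerb's rear face, midway, at landing height; axes as the sorter's. The kerb: a steel strip across the landing's end, 6 mm high, 4 mm thick. Guide cheeks 14 mm high stand on the landing from x = -45 to 0, inner faces at y = +-75 (3 mm play each side of the tray), mouths flared to +-94 at x = -83. The 1 mm noise of readings does not tell contact: feel for it.
- board (a point): start of the first gap in the board, midway, on top; axes as the sorter's. The board slopes down 20 degrees. Tubes roll along it, lying across it: first a gap 84 mm wide and 72 mm long drops the short ones, then a gap 121 mm wide and 76 mm long the middle ones, the long ones ride the ledges to the end and drop there. Tubes thrown on fast or crosswise may miss their gap.
- lane_short (a point): middle of the white floor of the short tubes' lane, 8 mm above the bench: sorter x 0 to 120 mm, under the first gap, nearest the landing
- lane_middle (a point): middle of the floor of the middle tubes' lane: sorter x 120 to 206 mm, under the second gap
- lane_long (a point): middle of the floor of the long tubes' lane: sorter x 206 to 331 mm, farthest from the landing
- tray: loose steel tray on the landing holding five tubes; 0.21 to 0.42 kg empty, friction not known. Origin: middle of the lower edge of its front foot's face, which meets the kerb; +x forwards, z up. 144 mm wide, walls x -168 to +12 mm, 40 mm high, open in front. Starts 75 to 115 mm short of the kerb, slightly askew. Home, its foot rests on the kerb and pivots there as the back is raised; nothing holds it.
- tray_handle (a point): middle of the tray's black round bar handle, axes as the tray's: 10 mm thick, 84 mm long between its end arms, parallel to y; 215 mm behind the tray's origin and 42 mm above the landing. 42 mm free between it and the rear wall in front (so do not open the gripper fully to straddle it); nothing behind it; below it only the landing. Raised, it swings on a radius of about 220 mm about the kerb's top edge.
- tray_lip (a point): middle of the tray's pouring edge, 12 mm ahead of its origin and 18 mm above it; axes as the tray's. The floor, 15 mm above the origin, rises in its last 46 mm to this edge, so tubes stay in while the tray is level and roll out once it is tipped nose-down by some 15 degrees; 0.5 rad, held a second or two, empties it. Raise it slowly (a few seconds).
- short1: a short capped plastic sample tube, 78 mm long, 25 mm thick, about 42 g, same plain look as the others; origin at its middle, y along its length; starts lying across the tray, in no set order; belongs in the lane nearest the landing
- middle1: a middle capped plastic sample tube, 115 mm long, 25 mm thick, about 61 g, same plain look as the others; origin at its middle, y along its length; starts lying across the tray, in no set order; belongs in the second lane
- long1: a long capped plastic sample tube, 134 mm long, 25 mm thick, about 70 g, same plain look as the others; origin at its middle, y along its length; starts lying across the tray, in no set order; belongs in the lane farthest from the landing
- short2: a short capped plastic sample tube, 78 mm long, 25 mm thick, about 42 g, same plain look as the others; origin at its middle, y along its length; starts lying across the tray, in no set order; belongs in the lane nearest the landing
- long2: a long capped plastic sample tube, 134 mm long, 25 mm thick, about 70 g, same plain look as the others; origin at its middle, y along its length; starts lying across the tray, in no set order; belongs in the lane farthest from the landing
- slide_rack: bystander: stainless slide rack, 75 x 110 x 35 mm, with glass slides standing in it; origin at the centre of its underside
- jar: bystander: amber glass jar with white cap, 60 mm diameter, 85 mm tall; origin at the centre of its underside
- wipe_box: bystander: cardboard wipe box, 110 x 120 x 70 mm; origin at the centre of its underside
There are look-alikes about, which are no part of the job. Leave any green look-alike of the middle1 alone. Leave any green or red look-alike of the long1 alone.

How it is judged (in metres and radians):
On the way, in this order (a step that is already met when the one before it is completed fails the run):
1. the level tray is pressed home against the kerb (front foot within 4 mm of it, square within 0.05 rad, pressed with more than 0.2 N) (x of tray in the frame of sorter between -0.004 and 0.004 m and angle between the x axis of tray and the x axis of sorter, either way round below 0.05 rad and angle between tray's own z axis and vertical below 0.05 rad and contact force between tray and sorter_c5 above 0.2 N), for 0.05 s.
2. the tray is tipped nose-down by more than 0.25 rad with its front foot still at the kerb (angle between tray's own z axis and vertical above 0.25 rad and x of tray in the frame of sorter between -0.025 and 0.012 m and z of tray in the frame of sorter between 0.14 and 0.168 m), for 0.1 s.
At the end, for the whole second after the job is handed in: All five tubes lie in the lanes of their lengths (short nearest the landing, then middle, then long), down in the lane below the board; the tray lies flat on the landing (within 0.06 rad) with its front within 30 mm of the kerb, square within 0.1 rad, at rest (x of short1 in the frame of sorter between 0 and 0.12 m and y of short1 in the frame of sorter between -0.07 and 0.07 m and z of short1 in the frame of sorter between 0.01 and 0.06 m and x of middle1 in the frame of sorter between 0.12 and 0.206 m and y of middle1 in the frame of sorter between -0.07 and 0.07 m and z of middle1 in the frame of sorter between 0.01 and 0.06 m and x of long1 in the frame of sorter between 0.206 and 0.331 m and y of long1 in the frame of sorter between -0.07 and 0.07 m and z of long1 in the frame of sorter between 0.01 and 0.06 m and x of short2 in the frame of sorter between 0 and 0.12 m and y of short2 in the frame of sorter between -0.07 and 0.07 m and z of short2 in the frame of sorter between 0.01 and 0.06 m and x of long2 in the frame of sorter between 0.206 and 0.331 m and y of long2 in the frame of sorter between -0.07 and 0.07 m and z of long2 in the frame of sorter between 0.01 and 0.06 m and angle between tray's own z axis and vertical below 0.06 rad and x of tray in the frame of sorter between -0.03 and 0.004 m and z of tray in the frame of sorter between 0.144 and 0.156 m and angle between the x axis of tray and the x axis of sorter, either way round below 0.1 rad and linear speed of tray below 0.02 m/s); the robot touches nothing.
It fails at once if the slide rack is moved by more than 20 mm (distance of slide_rack from where it was at the start of the episode above 0.02 m).
It fails at once if the jar is moved by more than 20 mm (distance of jar from where it was at the start of the episode above 0.02 m).
It fails at once if the wipe box is moved by more than 20 mm (distance of wipe_box from where it was at the start of the episode above 0.02 m).
It fails at once if the front foot of the tray is lifted more than 25 mm off the landing (z of tray in the frame of sorter above 0.175 m).
It also fails if it takes over 48 s, if anything falls off the work surface, if the arm or the gripper's body presses on something with over 40 N, if the wrist force passes 120 N, or if a joint passes its speed limit or range.

## Working session

There is one attempt and no reset: what is moved stays moved. The work goes in short steps, Python scripts to look and compute and a tool call to move; the robot and the scene stay as the last step left them, time stands still between calls to the robot, and variables do not carry over. Pictures are saved under pics/ and viewed, at most 10 in all, crops included, and the job is handed in when it is done.

Besides the shell and the picture viewer there is one more tool, called after ">>>" by a JSON object that holds its "fn" and its "kwargs". carry_out: Moves the arm, as the interface text tells. Its arguments: {"type":"object","properties":{"rows":{"type":"array","items":{"type":"number"}},"gripper":{"type":"number"},"squeeze":{"type":"number"}},"required":["rows"]}

```bash
mkdir -p pics; cat > h.py <<'E'
import numpy as np, cv2
from cell import manip
def K(c):
    i=manip.camera_info(c); f=210/np.tan(np.radians(i["fovy"])/2); return i,f
def ray(c,u,v):
    i,f=K(c); d=np.array([(u-i["cx"])/f,(v-i["cy"])/f]); s=d.copy()
    for _ in range(20): s=d/(1+i["k1"]*(s@s))
    return np.array(i["eye"]),np.array(i["rotation"])@np.array([s[0],s[1],1.])
def atz(c,u,v,z):
    e,d=ray(c,u,v); return e+d*(z-e[2])/d[2]
def proj(c,p):
    i,f=K(c); q=np.array(i["rotation"]).T@(np.array(p)-i["eye"]); s=q[:2]/q[2]; s=s*(1+i["k1"]*(s@s)); return s*f+[i["cx"],i["cy"]]
E
python3 - <<'E'
from h import *
for c in("scene","top"):
    cv2.imwrite(f"pics/{c}0.png",cv2.resize(manip.grab_frame(c),(784,588))); print(manip.camera_info(c))
s=manip.read_state(); print(s)
E
```

```text
{'fovy': 42.33963639510027, 'cx': 280.0720552424864, 'cy': 214.36583676060457, 'k1': -0.21940182489041243, 'eye': array([ 1.38727756, -0.12552599,  1.43334094]), 'rotation': array([[ 0.09449844,  0.84484286, -0.52660287],
       [ 0.9954708 , -0.0857111 ,  0.04112781],
       [-0.01038918, -0.52810429, -0.84911597]])}
{'fovy': 56.74235587417333, 'cx': 278.67668118308114, 'cy': 210.75174910456033, 'k1': -0.023168967173831163, 'eye': array([ 0.41456399, -0.0797582 ,  1.15108029]), 'rotation': array([[ 0.00731146, -0.98782854,  0.15537475],
       [-0.99995599, -0.00813613, -0.00467238],
       [ 0.00587966, -0.15533375, -0.98784455]])}
{'time_s': 0.1, 'joint_pos': array([-7.56377151e+01,  1.26712085e+01,  8.75204510e+01,  7.52443089e-04,
        7.99118718e+01, -7.22366829e+00]), 'dq': array([ 0.02977215, -0.08013131, -0.05905518, -0.03657283, -0.00735534,
       -0.10682775]), 'tau': array([ 1.80649538e-03, -4.98242784e+01, -3.90546155e+01, -2.20794868e-04,
        5.64866845e-03, -6.99742515e-06]), 'position': array([ 0.22980857, -0.5806114 ,  0.23029194]), 'eef_rot': array([[ 9.29867611e-01,  3.67894055e-01, -4.35695668e-04],
       [ 3.67894234e-01, -9.29865989e-01,  1.75369614e-03],
       [ 2.40035800e-04, -1.79099516e-03, -9.99998367e-01]]), 'force': array([-0.12355402, -0.48802495, -0.35333006]), 'torque': array([ 0.02288334, -0.00092779, -0.0496982 ]), 'grip_force': 0.0, 'opening': 0.0854950155256898}
```

View pics/top0.png

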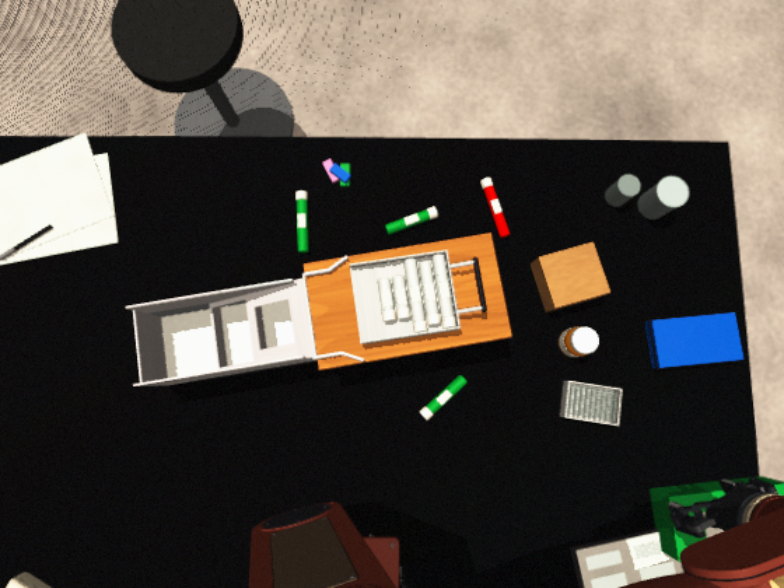

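View pics/scene0.png

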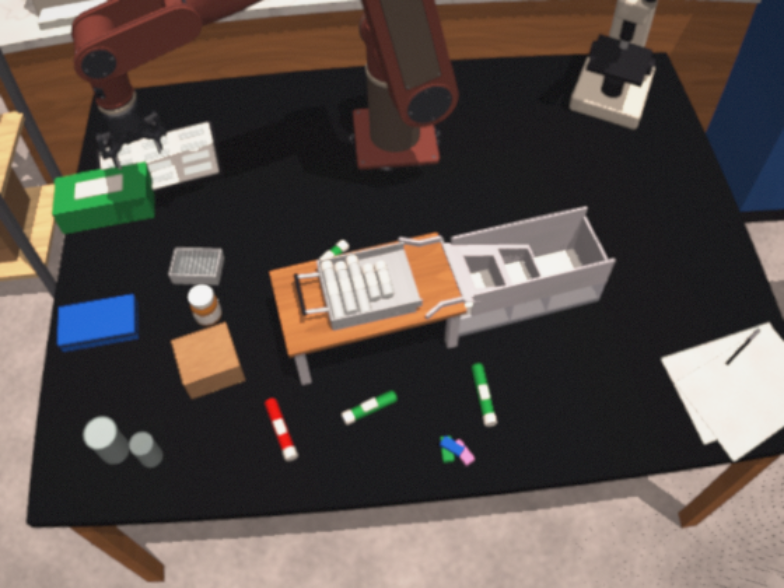

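The top view shows the sorter pouring to the left (+y world). The tray is on the landing with its handle at (480,285), and the five white tubes are in the tray. The green and red look-alikes lie on the bench at (301,220), (412,219), (495,207) and (443,397), so they are not ours. The box (570,276), jar (578,341) and rack (591,402) stand to the right, behind the handle. I'll take one enlarged crop to measure.

```bash
python3 - <<'E'
from h import *
im=manip.grab_frame("top"); cv2.imwrite("pics/crop1.png",cv2.resize(im[155:275,205:365],None,fx=5,fy=5,interpolation=cv2.INTER_CUBIC))
E
```

```text
(no output)
```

View pics/crop1.png

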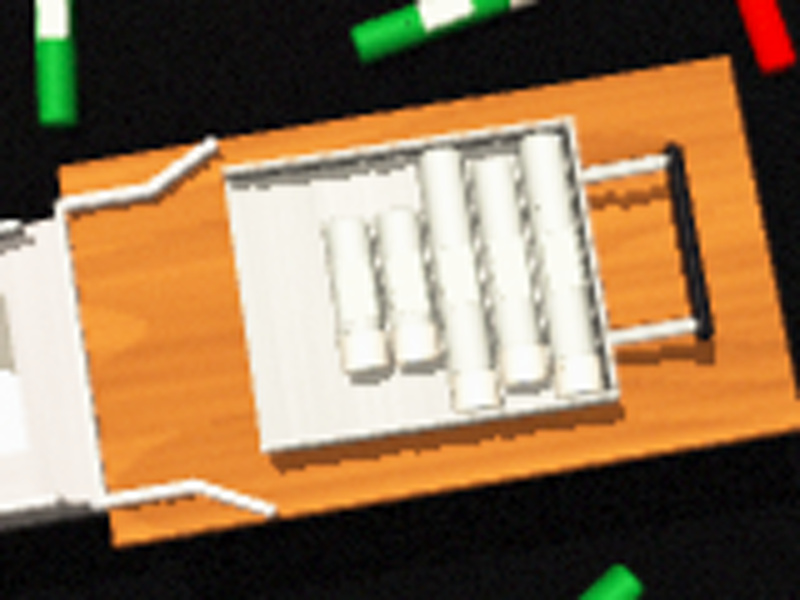

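```bash
cat > m.py <<'E'
from h import *
o=lambda p:(205+p[0]/5-.4,155+p[1]/5-.4)
def P(p,z): return atz("top",*o(p),z)
fl,fr,rl=P((60,165),.15),P((113,547),.15),P((730,57),.15)
fx=(rl-fl)[:2]; fx=-fx/np.linalg.norm(fx); fy=(fl-fr)[:2]; 
print("landing len",np.linalg.norm(rl-fl),"width",np.linalg.norm(fl-fr))
yy=fy/np.linalg.norm(fy); print("dirs",fx,yy,fx@yy)
a=np.degrees(np.arctan2(fx[1],fx[0])); b=np.degrees(np.arctan2(yy[1],yy[0])); print("yaw",a,b)
O=(fl+fr)[:2]/2; print("origin",O)
h1,h2=P((674,150),.192),P((704,333),.192); H=(h1+h2)[:2]/2; print("handle",H,np.linalg.norm(h1-h2), "yaw-x", np.degrees(np.arctan2(*(h1-h2)[[1,0]]))+90)
r1,r2=P((573,120),.19),P((617,398),.19); f1,f2=P((226,174),.19),P((263,452),.165)
print("rear w",np.linalg.norm(r1-r2),"yaw",np.degrees(np.arctan2(*(r1-r2)[[1,0]]))+90, "sideyaw",np.degrees(np.arctan2(*(f1-r1)[[1,0]])),np.linalg.norm(f1-r1))
E
python3 m.py; python3 - <<'E'
from h import *
for n,(u,v),z in [("box",(543,310),.07),("box2",(531,264),.07),("box3",(594,243),.07),("box4",(609,292),.07),("jar",(585,341),.085)]: print(n,atz("top",u/1.4,v/1.4,z))
E
```

```text
landing len 0.3594999800492585 width 0.2016739624974873
dirs [-0.17187452  0.98511885] [0.98620348 0.16553761] -0.006429026232515998
yaw 99.89682561240863 9.528467005353976
origin [0.53286593 0.06252475]
handle [ 0.58701562 -0.24397273] 0.09410222199274679 yaw-x 98.17280549153998
rear w 0.14281940811282398 yaw 98.29176286801687 sideyaw 99.5429272480612 0.17794629820717012
box [ 0.55673941 -0.39211969  0.07      ]
box2 [ 0.65093001 -0.37103107  0.07      ]
box3 [ 0.69621691 -0.50255566  0.07      ]
box4 [ 0.59450833 -0.52789438  0.07      ]
jar [ 0.49392894 -0.46867359  0.085     ]
```

>>> {"fn": "carry_out", "kwargs": {"rows": [0.057,-0.023,0,0.03,0.114,-0.046,0,0.06,0.171,-0.068,0,0.09,0.228,-0.091,0,0.12,0.285,-0.114,0,0.15,0.342,-0.137,0,0.18,0.399,-0.159,0,0.21,0.456,-0.182,0,0.234], "gripper": -0.06, "squeeze": 25}}

```text
time_s: 1.15
position: [0.5882, -0.2426, 0.2311]
eef_rot: [[0.99, 0.141, -0.0], [0.141, -0.99, -0.0], [-0.0, 0.0, -1.0]]
force: [0.3, -0.8, 0.1]
opening: 0.0399
grip_force: 0.0
```

>>> {"fn": "carry_out", "kwargs": {"rows": [0,0,0,0]}}

```text
time_s: 1.27
position: [0.5893, -0.2402, 0.2306]
eef_rot: [[0.989, 0.148, -0.0], [0.148, -0.989, 0.001], [0.0, -0.001, -1.0]]
force: [-0.7, -0.3, -0.2]
opening: 0.04
grip_force: 0.0
```

>>> {"fn": "carry_out", "kwargs": {"rows": [-0.003,0.003,0,0.005,-0.003,0.003,0.01,0.005,-0.003,0.003,0.02,0.005,-0.003,0.003,0.03,0.005,-0.003,0.003,0.04,0.005,-0.003,0.003,0.05,0.005,-0.003,0.003,0.058,0.005,-0.003,0.003,0.058,0.005]}}

```text
time_s: 2.28
position: [0.584, -0.2472, 0.1723]
eef_rot: [[0.991, 0.137, -0.001], [0.137, -0.991, 0.001], [-0.001, -0.001, -1.0]]
force: [-0.2, 0.4, 0.0]
opening: 0.0403
grip_force: 0.0
```

```bash
python3 - <<'E'
from h import *
im=manip.grab_frame("scene"); cv2.imwrite("pics/s1.png",cv2.resize(im[130:270,150:350],None,fx=4,fy=4,interpolation=cv2.INTER_CUBIC)); s=manip.read_state(); print(s["position"],s["force"],s["joint_pos"])
E
```

```text
[ 0.58437583 -0.24737516  0.17297137] [-0.16881932  1.04101733  1.04472964] [-3.00585902e+01  1.64979709e+01  8.92277284e+01 -2.30828645e-04
  7.43073399e+01  5.20363685e+01]
```

View pics/s1.png

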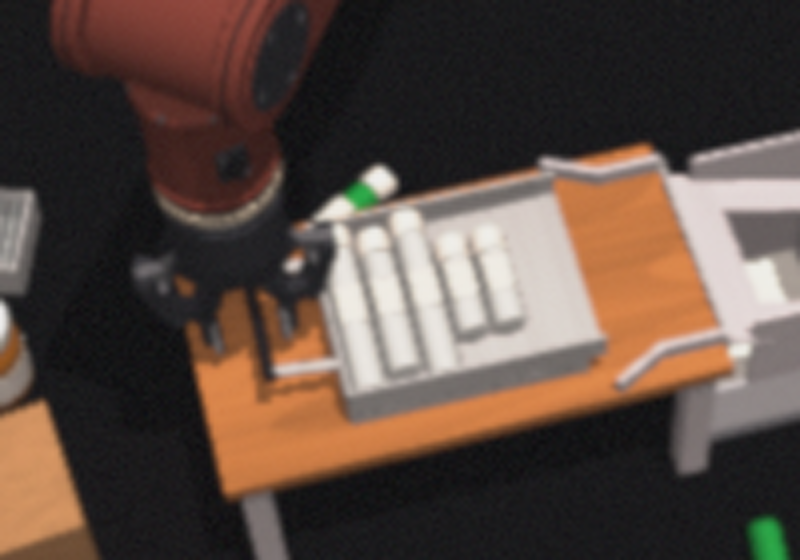

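The picture shows the fingers on either side of the black bar, at (215,340) and (290,325) in the crop. I'm closing now.

>>> {"fn": "carry_out", "kwargs": {"rows": [0.003,-0.003,0,0,0.003,-0.003,0,0,0.003,-0.003,0,0,0.003,-0.003,0,0,0.003,-0.003,0,0,0.003,-0.003,0,0], "gripper": -1, "squeeze": 25}}

```text
time_s: 3.08
position: [0.5873, -0.244, 0.1739]
eef_rot: [[0.991, 0.138, 0.001], [0.138, -0.991, 0.0], [0.001, 0.0, -1.0]]
force: [0.0, 4.8, 5.4]
opening: 0.0088
grip_force: 24.6
```

>>> {"fn": "carry_out", "kwargs": {"rows": [-0.0003,-0.003,0,-0.008,-0.001,-0.009,0,-0.016,-0.0015,-0.015,0,-0.024,-0.002,-0.021,0,-0.031,-0.002,-0.027,0,-0.031,-0.0025,-0.033,0,-0.031,-0.0025,-0.039,0,-0.031,-0.003,-0.043,0,-0.031]}}

```text
time_s: 4.08
position: [0.5784, -0.2026, 0.174]
eef_rot: [[0.986, 0.168, 0.001], [0.168, -0.986, -0.002], [0.001, 0.002, -1.0]]
force: [1.8, -6.5, 4.2]
opening: 0.0088
grip_force: 24.7
```

```bash
python3 - <<'E'
from h import *
im=manip.grab_frame("top"); cv2.imwrite("pics/t2.png",cv2.resize(im[155:275,195:355],None,fx=5,fy=5,interpolation=cv2.INTER_CUBIC)); s=manip.read_state(); print(s["position"],s["force"],s["eef_rot"][:,1])
E
```

```text
[ 0.57831911 -0.20206771  0.17394493] [ 0.51567125 -4.23953512  4.75379706] [ 0.16828536 -0.98573707  0.00157052]
```

View pics/t2.png

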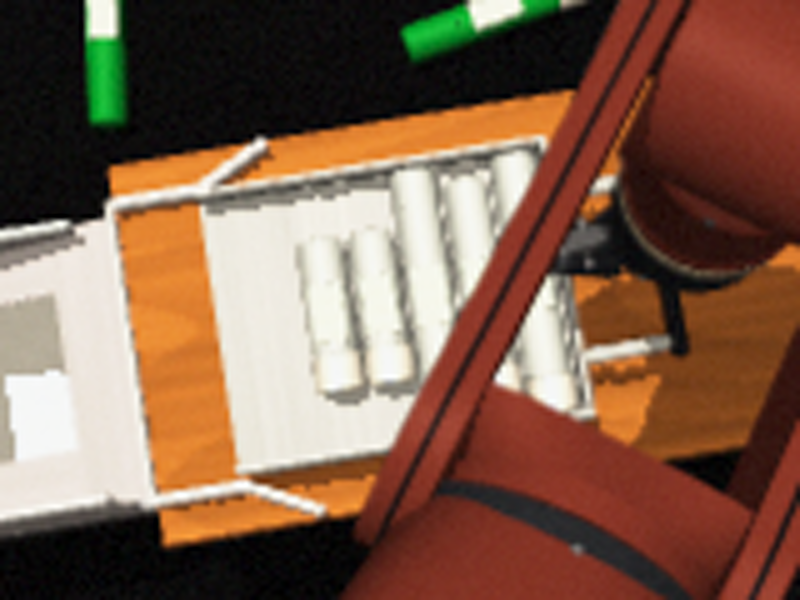

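The tray's front, from (205,205) to (238,472), sits at the cheek mouths and is square to the kerb. I'm sliding it on.

>>> {"fn": "carry_out", "kwargs": {"rows": [0,-0.005,0,0,0,-0.011,0,0,0,-0.017,0,0,0,-0.023,0,0,0,-0.029,0,0,0,-0.035,0,0,0,-0.041,0,0,0,-0.044,0,0]}}

```text
time_s: 5.12
position: [0.571, -0.1592, 0.1739]
eef_rot: [[0.986, 0.168, 0.001], [0.168, -0.986, -0.002], [0.001, 0.002, -1.0]]
force: [1.1, -5.3, 5.9]
opening: 0.0086
grip_force: 24.8
```

>>> {"fn": "carry_out", "kwargs": {"rows": [0,-0.001,0,0,0,-0.002,0,0,0,-0.003,0,0,0,-0.004,0,0]}}

```text
time_s: 5.62
position: [0.5703, -0.1555, 0.1739]
eef_rot: [[0.986, 0.168, 0.001], [0.168, -0.986, -0.002], [0.001, 0.002, -1.0]]
force: [1.0, -5.4, 5.3]
opening: 0.0089
grip_force: 24.8
```

>>> {"fn": "carry_out", "kwargs": {"rows": [0,-0.001,0,0,0,-0.002,0,0,0,-0.003,0,0,0,-0.004,0,0]}}

```text
time_s: 6.12
position: [0.5696, -0.1516, 0.1739]
eef_rot: [[0.986, 0.168, 0.001], [0.168, -0.986, -0.002], [0.001, 0.002, -1.0]]
force: [1.3, -6.0, 5.6]
opening: 0.009
grip_force: 24.8
```

>>> {"fn": "carry_out", "kwargs": {"rows": [0,-0.001,0,0,0,-0.002,0,0]}}

```text
time_s: 6.38
position: [0.5693, -0.1496, 0.1739]
eef_rot: [[0.986, 0.168, 0.001], [0.168, -0.986, -0.002], [0.001, 0.002, -1.0]]
force: [1.0, -4.5, 4.7]
opening: 0.0086
grip_force: 24.8
```

>>> {"fn": "carry_out", "kwargs": {"rows": [0,-0.001,0,0,0,-0.002,0,0]}}

```text
time_s: 6.62
position: [0.5689, -0.1477, 0.174]
eef_rot: [[0.986, 0.168, 0.001], [0.168, -0.986, -0.002], [0.001, 0.002, -1.0]]
force: [0.8, -5.8, 4.4]
opening: 0.0088
grip_force: 24.8
```

>>> {"fn": "carry_out", "kwargs": {"rows": [0,-0.001,0,0,0,-0.002,0,0]}}

```text
time_s: 6.88
position: [0.5688, -0.1465, 0.1739]
eef_rot: [[0.986, 0.168, 0.001], [0.168, -0.986, -0.003], [0.001, 0.004, -1.0]]
force: [3.2, -10.6, 2.6]
opening: 0.0094
grip_force: 24.8
```

>>> {"fn": "carry_out", "kwargs": {"rows": [0,-0.001,0,0,0,-0.001,0,0,0,-0.001,0,0]}}

```text
time_s: 7.25
position: [0.5691, -0.1463, 0.174]
eef_rot: [[0.986, 0.168, 0.003], [0.168, -0.986, -0.005], [0.002, 0.005, -1.0]]
force: [4.1, -11.2, 1.9]
opening: 0.0089
grip_force: 24.7
```

Contact is felt: the force rose from 5.5 to 11 N. I'm tipping now along the arc about the kerb's top edge.

>>> {"fn": "carry_out", "kwargs": {"rows": [0,-0.0005,-0.0027,0,0,-0.001,-0.0053,0,0,-0.0021,-0.0107,0,0,-0.0033,-0.016,0,0,-0.0047,-0.0213,0,0,-0.0062,-0.0265,0,0,-0.0078,-0.0317,0,0,-0.0095,-0.037,0]}}

```text
time_s: 8.25
position: [0.5673, -0.137, 0.2108]
eef_rot: [[0.986, 0.167, 0.002], [0.167, -0.986, -0.005], [0.001, 0.005, -1.0]]
force: [4.6, -11.3, 1.7]
opening: 0.0089
grip_force: 24.5
```

>>> {"fn": "carry_out", "kwargs": {"rows": [0,-0.0005,-0.0025,0,0,-0.0014,-0.005,0,0,-0.0024,-0.0075,0,0,-0.0035,-0.01,0,0,-0.0045,-0.0125,0,0,-0.0056,-0.015,0,0,-0.0067,-0.0175,0,0,-0.0079,-0.02,0]}}

```text
time_s: 9.25
position: [0.566, -0.1291, 0.231]
eef_rot: [[0.986, 0.167, 0.002], [0.167, -0.986, -0.005], [0.001, 0.005, -1.0]]
force: [3.4, -10.2, 3.9]
opening: 0.0092
grip_force: 24.4
```

```bash
python3 - <<'E'
from h import *
im=manip.grab_frame("scene"); cv2.imwrite("pics/s2.png",cv2.resize(im[120:270,190:450],None,fx=3,fy=3,interpolation=cv2.INTER_CUBIC))
E
```

```text
(no output)
```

View pics/s2.png

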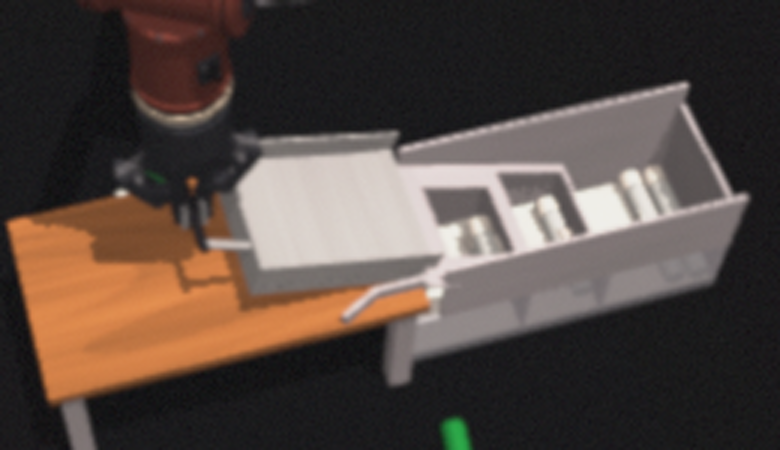

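The picture shows the tray empty. Two shorts lie in lane 1 at (480,232), the middle tube in lane 2 at (550,218), and two longs in lane 3 at (645,192). I'm tipping further so the angle clearly counts.

>>> {"fn": "carry_out", "kwargs": {"rows": [0,-0.002,-0.005,0,0,-0.0045,-0.01,0,0,-0.007,-0.0145,0,0,-0.0098,-0.0192,0,0,-0.0126,-0.0239,0,0,-0.0126,-0.0239,0,0,-0.0126,-0.0239,0]}}

```text
time_s: 10.18
position: [0.5638, -0.1165, 0.2551]
eef_rot: [[0.986, 0.167, 0.002], [0.167, -0.986, -0.005], [0.001, 0.005, -1.0]]
force: [2.4, -9.9, 4.8]
opening: 0.0089
grip_force: 24.6
```

```bash
python3 - <<'E'
from h import *
a=manip.grab_frame("scene")[120:270,190:450]; b=manip.grab_frame("top")[160:290,80:340]
cv2.imwrite("pics/s3.png",np.vstack([cv2.resize(x,None,fx=2.1,fy=2.1,interpolation=cv2.INTER_CUBIC) for x in(a,b)]))
E
```

```text
(no output)
```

View pics/s3.png

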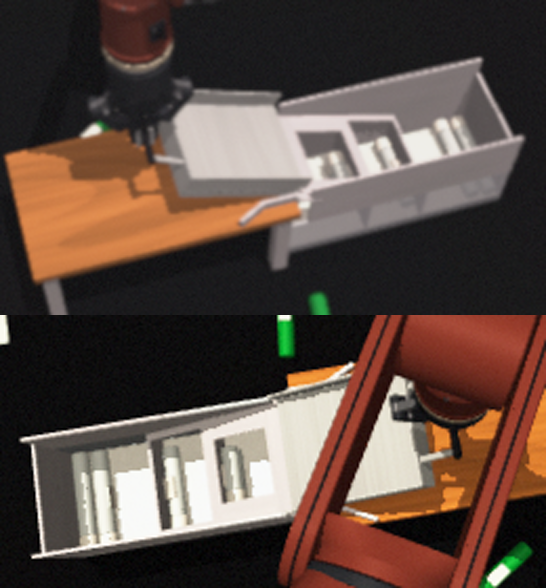

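All five tubes are in their lanes in both views, and the tray is at about 0.4 rad. I'm lowering it along the same arc.

>>> {"fn": "carry_out", "kwargs": {"rows": [0,0.003,0.0046,0,0,0.0062,0.0093,0,0,0.0088,0.0141,0,0,0.0114,0.019,0,0,0.0138,0.0239,0,0,0.0162,0.0288,0,0,0.0184,0.0338,0,0,0.0204,0.0389,0]}}

```text
time_s: 11.28
position: [0.5668, -0.1357, 0.2152]
eef_rot: [[0.986, 0.168, 0.001], [0.168, -0.986, -0.002], [0.0, 0.002, -1.0]]
force: [3.0, -8.6, 2.1]
opening: 0.0088
grip_force: 24.7
```

>>> {"fn": "carry_out", "kwargs": {"rows": [0,0.0019,0.0051,0,0,0.0037,0.0103,0,0,0.0053,0.0155,0,0,0.0068,0.0207,0,0,0.0082,0.026,0,0,0.0094,0.0313,0,0,0.0105,0.0366,0,0,0.0115,0.041,0]}}

```text
time_s: 12.28
position: [0.5685, -0.1467, 0.1739]
eef_rot: [[0.986, 0.168, 0.0], [0.168, -0.986, -0.002], [-0.0, 0.002, -1.0]]
force: [0.1, -6.1, 13.5]
opening: 0.0091
grip_force: 26.3
```

>>> {"fn": "carry_out", "kwargs": {"rows": [0,0,-0.001,0,0,0,-0.001,0,0,0,-0.001,0,0,0,-0.001,0], "gripper": -0.06}}

```text
time_s: 12.78
position: [0.5684, -0.1453, 0.1752]
eef_rot: [[0.986, 0.168, -0.0], [0.168, -0.986, 0.0], [-0.0, -0.0, -1.0]]
force: [0.0, 0.2, -0.3]
opening: 0.0399
grip_force: 0.0
```

>>> {"fn": "carry_out", "kwargs": {"rows": [0,0,-0.01,0,0,0,-0.025,0,0,0,-0.05,0,0,0,-0.08,0,0,0,-0.11,0,0,0.05,-0.13,0,0,0.1,-0.15,0,0,0.15,-0.15,0]}}

```text
time_s: 13.78
position: [0.595, -0.2955, 0.33]
eef_rot: [[0.986, 0.168, 0.005], [0.169, -0.986, -0.003], [0.005, 0.004, -1.0]]
force: [0.9, 1.4, -0.1]
opening: 0.0401
grip_force: 0.0
```

>>> {"fn": "carry_out", "kwargs": {"rows": [-0.05,0.05,0,0,-0.09,0.09,0,0,-0.13,0.12,0,0,-0.13,0.12,0,0]}}

```text
time_s: 14.28
position: [0.4831, -0.4369, 0.3267]
eef_rot: [[0.987, 0.163, 0.0], [0.163, -0.987, -0.002], [-0.0, 0.002, -1.0]]
force: [0.5, 0.7, 0.5]
opening: 0.04
grip_force: 0.0
```

```bash
python3 - <<'E'
from h import *
a=manip.grab_frame("scene")[120:270,190:450]; b=manip.grab_frame("top")[160:290,80:340]
cv2.imwrite("pics/s4.png",np.vstack([cv2.resize(x,None,fx=2.1,fy=2.1,interpolation=cv2.INTER_CUBIC) for x in(a,b)]))
E
```

```text
(no output)
```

View pics/s4.png

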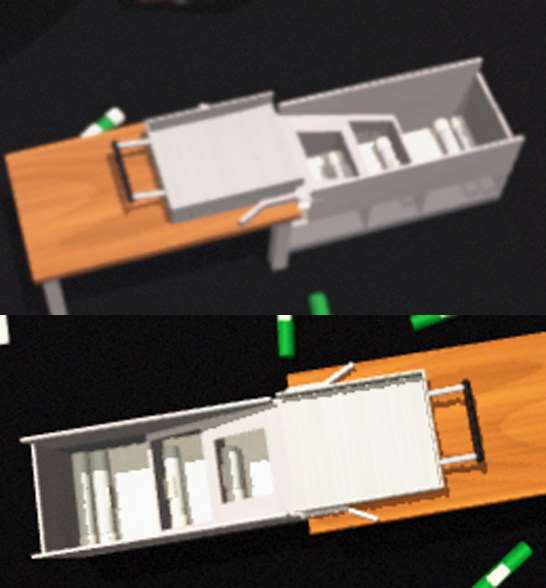

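The tray lies flat and square at the kerb with the lip over it. The tubes are 2, 1 and 2 in their lanes, and the arm is clear.

```bash
python3 -c "
from cell import manip
print(manip.finish_job())"
```

```text
the job is handed in; nothing more can be done
None
```

I handed the job in at about 14.4 s: the last pictures show two short, one middle and two long tubes in their lanes and the empty tray flat and square at the kerb, released. The second short tube is partly hidden in them, and the hand-in gave no verdict.

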